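Clip the top tray back onto the tea caddy

ROBOT

A 6-joint arm with a two-finger parallel gripper is mounted at the origin on a cart in front of the work surface, level with it; the furniture and walls round the work are solid. World frame = base frame: x ahead of the robot, y to its left, z up, the work surface at z = 0. Lengths are in m, angles in rad, forces in N, time in s.
With the tool pointing down it reaches from about 0.25 to 0.725 m from the base axis. Payload 4 kg.
Tool frame: the origin (TCP) lies midway between the tips of the shut fingers; the grasp point (between the pads) lies 19 mm behind it (bot.grip_point_offset is the distance from the TCP to the grasp point, in m); z points along the fingers, y is the line along which they close (so a half turn about z gives the same grasp; the last joint's range is limited). The gripper opens to 85 mm and grips with 20 to 120 N. Pads are 22 mm wide; open, the fingers measure 114 mm over their backs; the gripper's body (76 mm by 85 mm) begins 54 mm behind the grasp point. The pads swing forward as they close: fully open they stand 13 mm farther back than shut.
Start: joints at [-1.226, 0.241, 0.005, 1.335, 0, 1.571], TCP at [0.169, -0.471, 0.231] pointing down, gripper open.
Joint ranges: [-2.72, 2.72], [-1.05, 1.87], [-1.09, 1.28], [-1.99, 2.15], [-1.42, 1.44], [-3.14, 3.14]. Speed limits (rad/s): [2.79, 2.79, 3.14, 3.14, 3.14, 3.14].

INTERFACE

Orientations are given as a unit quaternion [x, y, z, w].
In Python, from workcell import bot gives the robot as it stands.
- The arm moves only by the tool step_arm, never from a script. Its argument "targets" is text: rows parted by semicolons, each of 7 numbers parted by spaces: the opening, from -1 (shut) to 1 (fully open), so that 0 is half open, then the shift along the world's x, y, z normalised to -1 to 1, where 1 is 0.5 m, then the turn, a rotation vector about the world's x, y, z normalised to -1 to 1, where 1 is pi/4 rad. In form: gripper x y z wx wy wz; .... A call has 1 to 10 rows; each row is the pose to reach, as a shift and turn from the pose commanded when the call began; what a row does not reach only later rows make up. A row lasts 1/12 s, in which the tool goes at most 41.7 mm and 7.16 degrees, less where a joint would pass 70% of its speed; a pose out of reach is approached as far as the arm can. A call with a number of a shift or a turn outside -1 to 1 is refused whole. A call with a gripper value outside its range is refused whole. The fingers move at their own pace and stop on an object; the grip force is fixed at half the most. Time passes only in rows, so rows that repeat a pose let the fingers close. It gives the time, the measured TCP pose, the force, the opening and the grip force at its end, in the units of the state.
- bot.get_obs(): the state, without advancing time (a new reading comes with each control period).
- bot.camera(name): name is "scene" or "top" or "wrist"; returns the picture (480x640x3 uint8, red, green, blue); there is no depth.
- bot.camera_info(name): a dict with "vertical_fov" (degrees; the focal length in pixels is half the picture's height over the tangent of half this angle, whatever the lens; pixels are square), "cx", "cy" (the principal point, pixels), "pose" (4x4, takes a point from camera to world coordinates). Camera axes: x right, y up, looking along -z (the intrinsics and any distortion apply to the point x, -y, -z); pixel columns grow to the right and rows downward; lengths in m; the calibration is good to about 2 mm. A picture is of the moment at which its call begins: read the wrist's pose just before it. camera_info takes no time and is no camera call; for the wrist camera it gives the pose at the moment of the call.
- bot.job_done(): hands the job in; it is judged then, once.
The state is a dict: "clock": time; "joint_pos": joint angles; "joint_vel": joint speeds; "tau": joint torques, N m; "eef_pos": TCP position; "tool_rot": TCP orientation; "ft_force": force on the tool from outside, world axes, zero at the start; "ft_torque": the same for the moment, N m; "grip_width": finger opening in m; "grasp_force": force on a finger pad.
Only numpy, scipy, OpenCV 4.12 (cv2) and the standard library are available. Lean on these libraries where they do the work, as an engineer would, in place of code of your own. Each camera call takes 0.05 s, during which the arm holds its last target. There are 200 camera calls.

TASK

The top tray of the two-tier tea caddy has been left leaning on the tea box. Put it back on the lower tray, which waits in its wooden stand: hook its two toes under the lips at the lower tray's near corners, let the far side down so that the far lugs drop into their sockets, and press it fully home until the steel clip has snapped over its rib. Do not push the stand along the worktop, and leave the tea box, the mug and the spoon where they are.

Things in the scene. Friction and masses are not known exactly. Their poses are not given: they have to be found in the camera images.
- handle (a point): Centre of the top tray's handle: a beech bar 100 long (along y), 12 thick (along x), 24 high, over the tray's middle; hand hole 68 x 26 below the bar, solid divider below that. 86 above the tray's underside; axes as upper_base. The tray starts tilted about 36 degrees, near edge down on the worktop, far edge up, leaning on the tea box.
- upper_base (a point): Top tray: white plastic, 170 (x) by 140 (y), walls 45 high and 5 thick, 320 to 500 g. The point is the centre of its flat underside; x points to its far side (the side that goes to the clip), z out of the open top. The middle of the far wall carries a round rib 5 thick, 44 long, 5.5 above the underside, standing out to x = 90.
- toes (a point): Top tray, mid-way between the ends of its two toes, 78.5 to -x of the underside's centre. At each near corner (y = -54 and +54) a stem 16 wide (x -69.5 to -61.5 from that centre) goes 14.5 down from the underside, with a toe that points to -x, 16 wide, 9 to 14.5 below the underside.
- lugs (a point): Top tray, mid-way between the tips of its two far lugs, 69 to +x of the underside's centre and 12 below it. The lugs are at y = -54 and +54: round, 13 across, 12 long, tapered over the last 5 to 7 across.
- stand: Low beech stand, 228 (x) by 162 (y), floor 6 thick, long sides 20 high, ends 14 high, 700 g, loose on the worktop; origin at the centre of its underside, x points to the far side. The lower tray stands in it, parallel to it and centred sideways, but anywhere up to 16 fore or aft of its middle (to be seen or felt); on its rubber feet it does not slide in it.
- seat (a point): Where the centre of the lower tray's rim would be if the lower tray stood in the middle of the stand: 72 above the stand's underside, axes as the stand. Lower tray: white plastic, 170 (x) by 140 (y), 66 high, walls 5, 1.6 kg, a lemon and a candle in it. The top tray is home when its underside lies flush on that rim, near edges in line.
- lips_mid (a point): Lower tray standing mid-way: the point between the inner top edges of its two lips, 72 to -x of seat. At each near corner (y = -54, +54) a lip 5 thick covers x -85 to -72, 26 wide; below it a ledge 19.5 under the rim, running back to x -36 and open above. Near edge on the rim, the toes slide under up to a tilt of 13 degrees; at home the stems stand 2.5 behind the lips.
- sockets_mid (a point): Lower tray standing mid-way: the point between the mouths of its two far sockets, at rim height, 69 to +x of seat: square holes 16 wide, 14 deep, at y = -54 and +54.
- clip (a joint): Sprung steel clip 36 wide in the middle of the lower tray's far wall, standing 28 above the rim, x 87 to 97 from the rim's centre; angle in rad, 0 at rest. Its barb slopes inward; the rib coming down pushes it out to about 0.07 and it springs back over the rib. Needs about 8 to 14 N downward at the handle, more than the tray's weight; unclipped, the far edge stands over 5 mm high.
- tea_box: Cardboard tea box on its base, 71 (x) by 126 (y) by 76 high, loose, 300 g; origin at the centre of its underside. The top tray leans on its near top edge.
- mug: White mug, 92 across, 95 high, handle at its side, standing to the left of the work; bystander; origin near the centre of its underside.
- spoon: Steel spoon 188 long, lying along y at the front edge of the worktop, 15 high; bystander; origin at the centre of its underside.

How it is judged:
At the end, for the whole second after the job is handed in: The top tray sits flush on the lower tray in the stand: underside at rim height within 2 mm, level with the stand within 0.02 rad, turned less than 0.05 rad, within 21 mm lengthwise and 6 mm sideways of the seat; clip sprung back (below 0.035 rad); stand level and at rest (x of upper_base in the frame of seat between -0.021 and 0.021 m and y of upper_base in the frame of seat between -0.006 and 0.006 m and z of upper_base in the frame of seat between -0.0025 and 0.002 m and angle between the z axis of upper_base and the z axis of seat, either way round below 0.02 rad and angle between the x axis of upper_base and the x axis of seat, either way round below 0.05 rad and value of joint clip below 0.035 rad and angle between stand's own z axis and vertical below 0.02 rad and linear speed of stand below 0.02 m/s); the robot touches nothing.
It fails at once if the stand with the lower tray is pushed along by more than 6 mm (distance of stand from where it was at the start of the episode above 0.006 m).
It fails at once if the mug or the spoon is moved more than 3 cm (distance of any of mug, spoon from where it was at the start of the episode above 0.03 m).
It fails at once if the tea box is shoved more than 5 cm or tipped over (distance of tea_box from where it was at the start of the episode above 0.05 m or angle between tea_box's own z axis and vertical above 0.4 rad).
It also fails if it takes over 48 s, if anything falls off the work surface, if the arm or the gripper's body presses on something with over 40 N, if the wrist force passes 120 N, or if a joint passes its speed limit or range.

## Working session

There is one attempt and no reset: what is moved stays moved. The work goes in short steps, Python scripts to look and compute and a tool call to move; the robot and the scene stay as the last step left them, time stands still between calls to the robot, and variables do not carry over. Pictures are saved under pics/ and viewed, at most 10 in all, crops included, and the job is handed in when it is done.

Besides the shell and the picture viewer there is one more tool, called after ">>>" by a JSON object that holds its "method" and its "body". step_arm: Moves the arm, as the interface text tells. Scaled input: -1 to 1 covers 0.5 m each way for a shift and pi/4 rad each way for a turn. Its arguments: {"type":"object","properties":{"targets":{"type":"string"}},"required":["targets"]}

```bash
mkdir -p pics
python3 - <<'E'
from workcell import bot
import cv2,numpy as np
np.set_printoptions(precision=4,suppress=True)
for n in("scene","top"):
    im=bot.camera(n); cv2.imwrite(f"pics/{n}0.png",im[:,:,::-1]); i=bot.camera_info(n); print(n,i)
o=bot.get_obs();print(o['eef_pos'],o['tool_rot'],o['clock'])
E
```

```text
scene {'vertical_fov': 52.988223491718465, 'cx': 332.23643002798644, 'cy': 241.176282649828, 'pose': array([[-0.6784,  0.3735, -0.6327, -0.0544],
       [-0.7343, -0.3731,  0.5672,  0.8155],
       [-0.0242,  0.8493,  0.5273,  0.5955],
       [ 0.    ,  0.    ,  0.    ,  1.    ]])}
top {'vertical_fov': 50.4849912656645, 'cx': 319.57469933989273, 'cy': 234.68660405145405, 'pose': array([[-0.0076,  0.9805, -0.1964,  0.3836],
       [-1.    , -0.0073,  0.0026,  0.2859],
       [ 0.0011,  0.1964,  0.9805,  0.9224],
       [ 0.    ,  0.    ,  0.    ,  1.    ]])}
[ 0.1688 -0.47    0.2305] [ 0.9852  0.1715 -0.0002 -0.0009] 0.1
```

View pics/scene0.png

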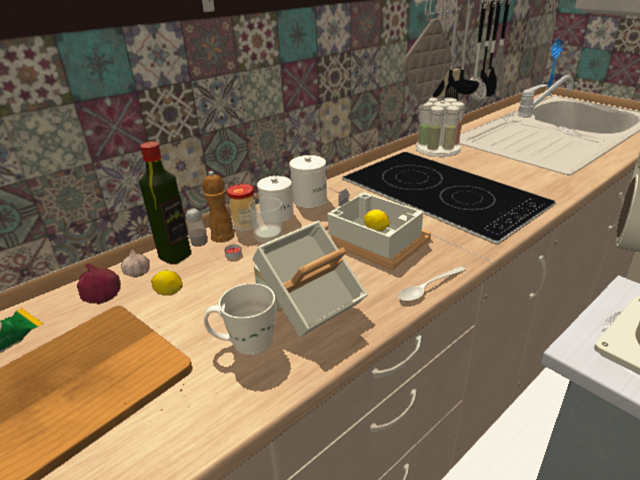

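View pics/top0.png

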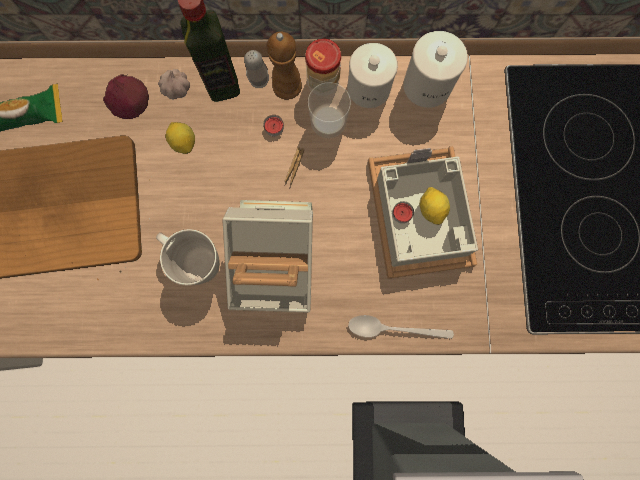

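The top view shows the leaning tray with its handle near (268,268), the lower tray near (428,210) and slightly rotated, the mug at (188,257) and the spoon at (400,329). I'll zoom in for corners.

Run:
```python
import cv2
im=cv2.imread("pics/top0.png")
a=cv2.resize(im[190:320,215:325],None,fx=4.5,fy=4.5,interpolation=cv2.INTER_CUBIC)
b=cv2.resize(im[140:280,360:485],None,fx=4,fy=4,interpolation=cv2.INTER_CUBIC)
a=a[:580,:400]if 0 else cv2.resize(im[190:318,217:317],None,fx=4,fy=4,interpolation=cv2.INTER_CUBIC)
b=cv2.resize(im[146:280,365:482],None,fx=3.4,fy=4,interpolation=cv2.INTER_CUBIC)
import numpy as np
h=540;c=np.zeros((h,800,3),np.uint8);c[:512,:400]=a;c[:536,400:400+b.shape[1]]=b[:,:400]
cv2.imwrite("pics/crop0.png",c)
```

```text
(no output)
```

View pics/crop0.png

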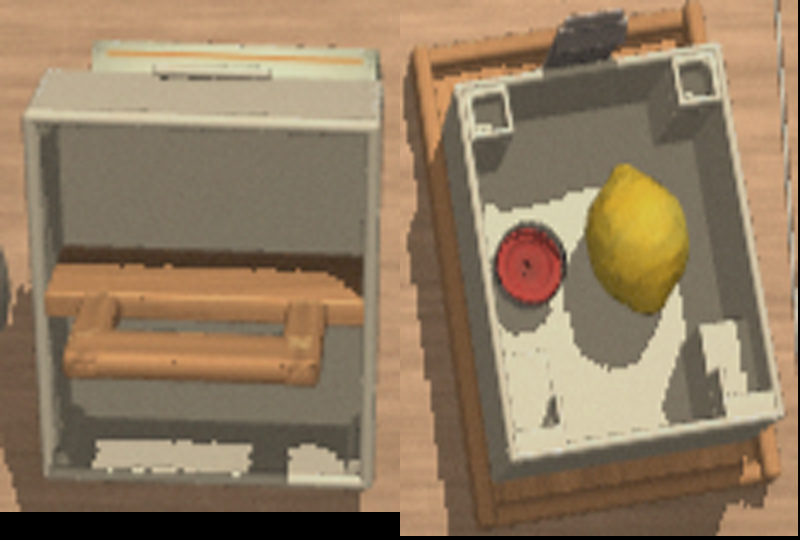

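The crop shows the top tray's rim corners and handle bar (left), and the lower tray's rim corners, sockets, clip at top middle and lips at the near corners (right).

```bash
cat > h.py <<'E'
from workcell import bot
import cv2,numpy as np
from scipy.optimize import least_squares
from scipy.spatial.transform import Rotation as R
np.set_printoptions(precision=4,suppress=True)
def K(i,h=480):
    f=h/2/np.tan(np.radians(i["vertical_fov"]/2)); return f,i["cx"],i["cy"]
def proj(i,P):
    f,cx,cy=K(i);M=i["pose"];c=(np.atleast_2d(P)-M[:3,3])@M[:3,:3]
    return np.c_[cx+f*c[:,0]/-c[:,2], cy-f*c[:,1]/-c[:,2]]
def ray(i,uv,z):
    f,cx,cy=K(i);M=i["pose"];uv=np.atleast_2d(uv).astype(float)
    d=np.c_[(uv[:,0]-cx)/f,-(uv[:,1]-cy)/f,-np.ones(len(uv))]@M[:3,:3].T
    return M[:3,3]+d*((z-M[2,3])/d[:,2])[:,None]
def fitrect(Pm,Pw): # 2D rigid model->world
    a,b=Pm-Pm.mean(0),Pw-Pw.mean(0)
    t=np.arctan2((a[:,0]*b[:,1]-a[:,1]*b[:,0]).sum(),(a*b).sum())
    r=np.array([[np.cos(t),-np.sin(t)],[np.sin(t),np.cos(t)]])
    c=Pw.mean(0)-r@Pm.mean(0); return c,t,Pw-(Pm@r.T+c)
E
python3 - <<'E'
from h import *
i=bot.camera_info("top")
A=lambda X,Y:(217+X/4-.4,190+Y/4-.4)
B=lambda X,Y:(365+(X-400)/3.4-.4,146+Y/4-.4)
c=np.array([[85,70],[85,-70],[-85,-70],[-85,70]])/1e3
low=ray(i,[B(457,88),B(720,47),B(783,413),B(510,462)],.072)
print(low,*fitrect(c,low[:,:2]))
st=ray(i,[B(413,48),B(703,3),B(778,470),B(482,522)],.014);print('stand rough',st, *fitrect(np.array([[114,81],[114,-81],[-114,-81],[-114,81]])/1e3,st[:,:2]))
uv=np.array([A(25,112),A(380,122),A(372,487),A(45,477)])
m=np.c_[c,np.full(4,.045)]
def pose(p):
    r=R.from_euler('ZYX',[p[3],p[4],0]); return r,p[:3]
def res(p):
    r,t=pose(p); q=proj(i,r.apply(m)+t)-uv
    lo=r.apply([-.085,0,0])+t
    return np.r_[q.ravel(),lo[2]*500]   # near underside edge on worktop
s=least_squares(res,[.35,.35,.05,0,-.63]);r,t=pose(s.x)
print('upper',s.x,np.degrees(s.x[3:]),s.fun)
print('handle',r.apply([0,0,.086])+t,proj(i,r.apply([[0,.05,.098],[0,-.05,.098],[.006,.05,.098],[-.006,.05,.098],[-.006,-.05,.098],[.006,.05,.074],[.006,-.05,.074]])+t))
print('lowest',r.apply([-.078,0,-.0145])+t)
print('mug',ray(i,(190,257),.095),'spoon',ray(i,[(350,327),(452,334)],.01))
E
```

```text
[[0.6729 0.1746 0.072 ]
 [0.6908 0.038  0.072 ]
 [0.5275 0.0166 0.072 ]
 [0.5075 0.1535 0.072 ]] [0.5997 0.0957] 0.13219924733907193 [[-0.0018 -0.0017]
 [-0.0024  0.0005]
 [ 0.0028  0.0015]
 [ 0.0014 -0.0004]]
stand rough [[0.7124 0.1907 0.014 ]
 [0.7336 0.0292 0.014 ]
 [0.5113 0.0027 0.014 ]
 [0.489  0.1602 0.014 ]] [0.6116 0.0957] 0.12990718298415793 [[-0.0017 -0.0001]
 [-0.0015 -0.0009]
 [ 0.0023  0.0021]
 [ 0.0009 -0.001 ]]
upper [ 0.5244  0.3684  0.0496 -0.0384 -0.6202] [ -2.2002 -35.5322] [ 0.2172 -0.0643 -0.3422  0.1042 -0.2158  0.0028  0.352  -0.0258  0.1204]
handle [0.4744 0.3703 0.1196] [[232.2553 281.232 ]
 [296.3169 283.21  ]
 [232.083  277.859 ]
 [232.4265 284.5841]
 [296.2903 286.5581]
 [234.6922 270.544 ]
 [297.2243 272.4683]]
lowest [ 0.4694  0.3705 -0.0075]
mug [[0.5135 0.4968 0.095 ]] spoon [[0.3999 0.2311 0.01  ]
 [0.3864 0.0518 0.01  ]]
```

```bash
cat >> h.py <<'E'
def trayR(yaw,tilt): return R.from_euler('ZYX',[yaw,-tilt,0])   # tilt>0: far side up
def toolR(tr): # tool y = tray x, tool z = -tray z, tool x = tray y
    M=tr.as_matrix(); return R.from_matrix(np.c_[M[:,1],M[:,0],-M[:,2]])
def cmd(p,Rt):
    o=bot.get_obs(); r=R.from_quat(o['tool_rot']); rv=(Rt*r.inv()).as_rotvec(); d=np.array(p)-o['eef_pos']
    print('shift',d/.5,'rot',rv/(np.pi/4),'rows',np.linalg.norm(d)/.0417,np.degrees(np.linalg.norm(rv))/7.16)
def tcp(base,tr,back=0,dep=.019): # tool tip for a tray underside centre
    return np.array(base)+tr.apply([0,0,.086-dep+back])
E
python3 - <<'E'
from h import *
i=bot.camera_info("top")
A=lambda X,Y:(217+X/4-.4,190+Y/4-.4)
uv=np.array([A(25,112),A(380,122),A(372,487),A(45,477)])
m=np.array([[85,70,45],[85,-70,45],[-85,-70,45],[-85,70,45]])/1e3
def res(p):
    r=trayR(p[3],p[4]);t=p[:3]
    return np.r_[(proj(i,r.apply(m)+t)-uv).ravel(),(r.apply([-.0785,0,-.0145])+t)[2]*5000]
s=least_squares(res,[.5,.35,.05,0,.63]);p=s.x
print('upper',p,s.fun); tr=trayR(p[3],p[4]);print('handle',tr.apply([0,0,.086])+p[:3])
np.save('up.npy',p)
print(toolR(tr).as_quat(),'pre',tcp(p[:3],tr,.09),'grasp',tcp(p[:3],tr))
cmd(tcp(p[:3],tr,.09),toolR(tr))
E
```

```text
upper [ 0.5237  0.3675  0.0583 -0.0397  0.6358] [-0.348  -0.2129  0.139   0.0973  0.1589  0.1321  0.0689 -0.0216 -0.0091]
handle [0.4727 0.3695 0.1275]
[0.6849 0.6582 0.2166 0.2254] pre [0.4305 0.3712 0.1846] grasp [0.4839 0.3691 0.1122]
shift [ 0.5235  1.6825 -0.0918] rot [-0.5087 -0.6935  1.4565] rows 21.15647484849105 10.631081135802692
```

>>> {"method": "step_arm", "body": {"targets": "0 0.08 0.08 0.1 0 0 0.15; 0 0.16 0.16 0.12 0 0 0.3; 0 0.22 0.24 0.14 0 0 0.45; 0 0.28 0.32 0.14 0 0 0.6; 0 0.34 0.40 0.14 0 0 0.75; 0 0.38 0.48 0.14 0 0 0.9; 0 0.42 0.56 0.14 0 0 0.95; 0 0.42 0.64 0.14 0 0 1; 0 0.42 0.72 0.14 0 0 1; 0 0.42 0.8 0.14 0 0 1"}}

```text
clock: 0.93
eef_pos: [0.3703, -0.1326, 0.3003]
tool_rot: [0.845, 0.536, -0.0, -0.0]
ft_force: [1.4, 1.1, -0.3]
grip_width: 0.0425
grasp_force: 0.0
```

Run:
```python
from h import *
p=np.load('up.npy');tr=trayR(p[3],p[4]);cmd(tcp(p[:3],tr,.14),toolR(tr))
```

```text
shift [ 0.061   1.0099 -0.151 ] rot [-0.1941 -0.7919  0.4929] rows 12.265900243470012 5.988013234031979
```

>>> {"method": "step_arm", "body": {"targets": "0 0.01 0.08 0 0 0 0; 0 0.02 0.16 0 -0.02 -0.08 0.05; 0 0.03 0.24 0 -0.04 -0.16 0.1; 0 0.04 0.32 0 -0.08 -0.3 0.2; 0 0.05 0.4 0 -0.1 -0.4 0.25; 0 0.06 0.48 0 -0.13 -0.5 0.3; 0 0.06 0.56 0 -0.16 -0.6 0.4; 0 0.06 0.64 0 -0.19 -0.79 0.49; 0 0.06 0.72 0 -0.19 -0.79 0.49; 0 0.06 0.8 0 -0.19 -0.79 0.49"}}

```text
clock: 1.77
eef_pos: [0.3965, 0.2658, 0.2987]
tool_rot: [0.684, 0.659, 0.217, 0.224]
ft_force: [0.3, -0.7, 0.5]
grip_width: 0.0426
grasp_force: 0.0
```

Run:
```python
from h import *
im=bot.camera('wrist');cv2.imwrite('pics/w1.png',im[:,:,::-1])
o=bot.get_obs();print(o['joint_pos'],o['eef_pos'],o['joint_vel'])
p=np.load('up.npy');tr=trayR(p[3],p[4]);cmd(tcp(p[:3],tr,.12),toolR(tr))
```

```text
[ 0.9042 -0.1366 -0.3959  0.8979 -0.4925  2.404 ] [0.3981 0.2739 0.2991] [-0.111  -0.0512 -0.0103 -0.0064  0.0216 -0.173 ]
shift [ 0.0293  0.196  -0.1807] rot [-0.0081 -0.0046 -0.0094] rows 3.215127395641339 0.08325509342547822
```

>>> {"method": "step_arm", "body": {"targets": "0 0.01 0.06 -0.06 -0.01 0 -0.01; 0 0.02 0.13 -0.12 -0.01 0 -0.01; 0 0.03 0.196 -0.18 -0.01 0 -0.01; 0 0.03 0.196 -0.18 -0.01 0 -0.01; 0 0.03 0.196 -0.18 -0.01 0 -0.01; 0 0.03 0.196 -0.18 -0.01 0 -0.01"}}

```text
clock: 2.32
eef_pos: [0.4148, 0.3627, 0.2101]
tool_rot: [0.687, 0.656, 0.212, 0.228]
ft_force: [-0.7, -0.5, 0.4]
grip_width: 0.0433
grasp_force: 0.0
```

Run:
```python
from h import *
im=bot.camera('wrist');i=bot.camera_info('wrist');cv2.imwrite('pics/w2.png',im[:,:,::-1])
p=np.load('up.npy');tr=trayR(p[3],p[4]);cmd(tcp(p[:3],tr,0,.02),toolR(tr))
P=tr.apply([[s*.006,t*.05,.098] for s in(-1,1) for t in (-1,1)])+p[:3]
print(proj(i,P),i['vertical_fov'],bot.get_obs()['eef_pos'])
```

```text
shift [ 0.1389  0.0129 -0.2   ] rot [ 0.0063 -0.0016  0.0129] rows 2.924028025548069 0.09074706072597648
[[308.6446 300.4123]
 [305.7534 137.7131]
 [327.7003 300.3206]
 [327.3442 137.5858]] 60.92434581538538 [0.4151 0.3626 0.2114]
```

View pics/w2.png

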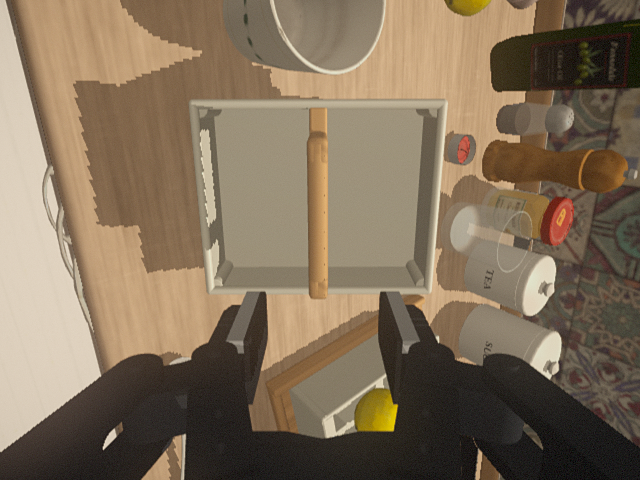

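The bar appears at columns 308–327, rows 137–300, exactly as predicted. Approaching along the tool axis and closing.

>>> {"method": "step_arm", "body": {"targets": "0 0.05 0.013 -0.06 0.006 0 0.013; 0 0.09 0.013 -0.13 0.006 0 0.013; 0 0.12 0.013 -0.17 0.006 0 0.013; 0 0.139 0.013 -0.2 0.006 0 0.013; 0 0.139 0.013 -0.2 0.006 0 0.013; 0 0.139 0.013 -0.2 0.006 0 0.013; -1 0.139 0.013 -0.2 0.006 0 0.013; -1 0.139 0.013 -0.2 0.006 0 0.013; -1 0.139 0.013 -0.2 0.006 0 0.013; -1 0.139 0.013 -0.2 0.006 0 0.013"}}

```text
clock: 3.2
eef_pos: [0.484, 0.3708, 0.1123]
tool_rot: [0.684, 0.659, 0.217, 0.224]
ft_force: [-6.5, -0.6, 5.3]
grip_width: 0.0115
grasp_force: 60.2
```

Run:
```python
from h import *
o=bot.get_obs();print(o['eef_pos'],o['grip_width'],o['grasp_force'],o['ft_force'])
p=np.load('up.npy');tr=trayR(p[3],p[4]);cmd(tcp(p[:3],tr,0,.02),toolR(tr))
```

```text
[0.484  0.3708 0.1123] 0.011503754736536705 60.2045202255249 [-6.5492 -0.5789  5.2803]
shift [ 0.0011 -0.0034 -0.0018] rot [-0.0025 -0.0008 -0.0026] rows 0.04806046678649293 0.023427629289925655
```

>>> {"method": "step_arm", "body": {"targets": "-1 0 0 0.02 0 0 0; -1 -0.01 0 0.06 0 0 0; -1 -0.02 0 0.12 0 0 0; -1 -0.03 0 0.18 0 0 0; -1 -0.03 0 0.24 0 0 0; -1 -0.03 0 0.28 0 0.1 0; -1 -0.03 -0.02 0.28 0 0.2 0; -1 -0.03 -0.04 0.28 0 0.3 0; -1 -0.03 -0.06 0.28 0 0.4 0; -1 -0.03 -0.06 0.28 0 0.5 0"}}

```text
clock: 4.03
eef_pos: [0.4681, 0.3381, 0.251]
tool_rot: [0.714, 0.69, 0.076, 0.091]
ft_force: [-0.6, -0.4, -5.2]
grip_width: 0.0111
grasp_force: 58.8
```

Run:
```python
from h import *
o=bot.get_obs();print(o['eef_pos'],o['grip_width'],o['grasp_force'],o['ft_force'],R.from_quat(o['tool_rot']).as_matrix())
im=bot.camera('top');cv2.imwrite('pics/t2.png',im[:,:,::-1])
i=bot.camera_info('top')
r=R.from_quat(o['tool_rot']).as_matrix();M=np.c_[r[:,1],r[:,0],-r[:,2]]
b=o['eef_pos']-M@[0,0,.066]
print(proj(i,b+np.array([[85,70,45],[85,-70,45],[-85,-70,45],[-85,70,45]])/1e3@M.T))
a=cv2.resize(im[140:340,200:320],None,fx=2.9,fy=2.9,interpolation=cv2.INTER_CUBIC)
b=cv2.resize(im[140:290,360:485],None,fx=3.6,fy=3.6,interpolation=cv2.INTER_CUBIC)
c=np.zeros((600,800,3),np.uint8);c[:580,:348]=a[:580,:348];c[:540,350:800]=b
cv2.imwrite('pics/t2c.png',c[:,:,::-1])
```

```text
[0.4681 0.3381 0.251 ] 0.011077191774116615 58.84202778339386 [-0.5522 -0.4284 -5.2377] [[ 0.0364  0.9715  0.2342]
 [ 0.9992 -0.0315 -0.0244]
 [-0.0164  0.2349 -0.9719]]
[[230.7782 206.7138]
 [333.4858 209.1961]
 [330.329  333.3384]
 [228.6161 330.3688]]
```

View pics/t2c.png

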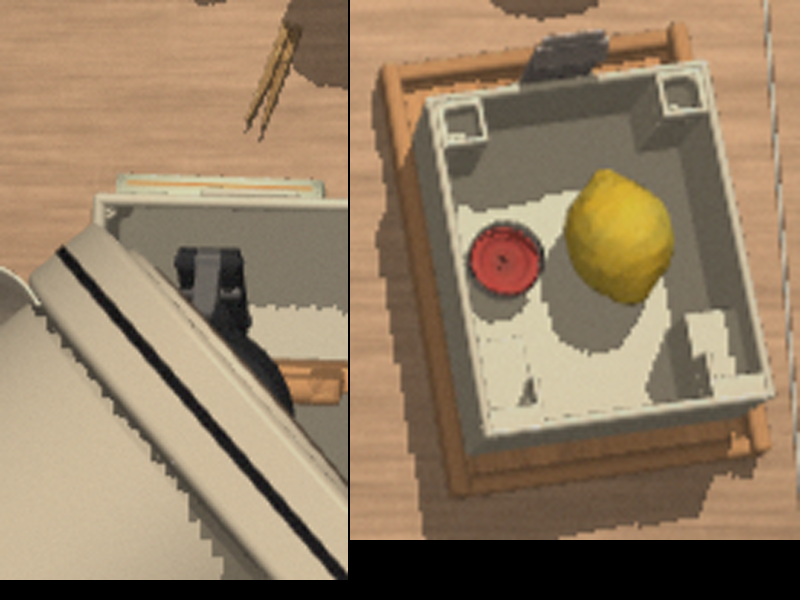

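The held tray's far-left rim corner is at top-image (233,207), about 3 mm right of the prediction, so the grip is slightly off-centre in y. The lower tray is undisturbed, so I'll refine its rim by brightness profiles across each edge.

Run:
```python
from h import *
from scipy.ndimage import map_coordinates
i=bot.camera_info('top');g=cv2.imread('pics/t2.png').min(2).astype(float)
c=np.array([.5997,.0957]);t=.132
def prof(axis,sgn,half,s):
    n=np.arange(-12,12.1,1)/1e3; out=[]
    for d in n:
        P=[]
        for u in s:
            q=[sgn*half+d,u] if axis==0 else [u,sgn*half+d]
            P.append([c[0]+q[0]*np.cos(t)-q[1]*np.sin(t),c[1]+q[0]*np.sin(t)+q[1]*np.cos(t),.072])
        uv=proj(i,P); out.append(map_coordinates(g,[uv[:,1],uv[:,0]],order=1).mean())
    return np.array(out)
for name,a,s,h,seg in [('left a',1,1,.0675,(.02,.05)),('left b',1,1,.0675,(-.06,-.03)),('right a',1,-1,.0675,(.0,.045)),('right b',1,-1,.0675,(-.04,-.01)),('far a',0,1,.0825,(-.04,-.02)),('far b',0,1,.0825,(.02,.04)),('near a',0,-1,.0825,(-.03,-.01)),('near b',0,-1,.0825,(.0,.03))]:
    print(name,prof(a,s,h,np.linspace(*seg,15)).astype(int))
```

```text
left a [102 103 107 110 111 111 111 112 110 112 135 159 159 142 112  85  77  77
  77  76  76  77  76  74  65]
left b [168 166 167 167 168 169 170 170 168 158 154 159 155 136 104  82  77  77
  77  76  76  77  77  74  64]
right a [120 120 119 120 119 119 118 119 119 122 135 154 158 144 115  87  77  77
  77  77  76  77  77  77  77]
right b [114 114 113 113 113 113 113 113 114 119 134 153 156 140 110  85  77  77
  77  77  77  77  77  77  77]
far a [ 70  70  69  69  70  69  69  69  70  76  90 117 143 158 152 117  93  88
  78  62  54  52  50  48  54]
far b [ 69  69  68  68  68  69  69  68  70  77  91 114 134 146 135 108  85  73
  62  53  51  49  47  47  52]
near a [ 56  56  57  60  64  67  66  67  69  74  88 115 145 165 161 131 101  96
  94  93  94  92  90  90  91]
near b [ 54  54  56  59  64  67  68  68  68  73  88 116 146 167 171 158 158 167
 169 168 169 169 169 170 170]
```

```bash
cat >> h.py <<'E'
L=np.array([.6009,.0957,.072]);LY=.132;YO=.0023;DEP=.020
LR=R.from_euler('z',LY)
def place(ex,ez,tilt_deg,yo=None):
    """tool pose with tray near edge at ex,ez (mm, rel. to home near edge x=-85 on the rim)"""
    th=np.radians(tilt_deg); tr=trayR(LY,th)
    base=L+LR.apply([-.085+ex/1e3,YO if yo is None else yo,ez/1e3])+tr.apply([.085,0,0])
    return tcp(base,tr,0,DEP),toolR(tr)
def where(): # tray pose in lower tray frame, from the tool
    o=bot.get_obs();r=R.from_quat(o['tool_rot']).as_matrix();M=np.c_[r[:,1],r[:,0],-r[:,2]]
    b=o['eef_pos']-M@[0,0,.086-DEP]; Ml=LR.as_matrix().T@M
    e=LR.inv().apply(b+M@[-.085,0,0]-L)*1e3
    print('edge dx,y,z mm',e+[85,-YO*1e3,0],'tilt',np.degrees(np.arcsin(Ml[2,0])),'roll',np.degrees(Ml[2,1]),'yaw',np.degrees(Ml[1,0]),'F',o['ft_force'],'T',o['ft_torque'],'w',o['grip_width'],'t',o['clock'])
E
python3 - <<'E'
from h import *
where(); cmd(*place(14,40,11.5))
E
```

```text
edge dx,y,z mm [-78.53   265.9286  94.9613] tilt 13.52944398115591 roll -0.9011421455427739 yaw -9.249176872756797 F [ 3.6298  1.0288 -2.0685] T [0.1264 0.2581 0.0291] w 0.011059633378548464 t 4.0833
shift [ 0.2581 -0.4819 -0.1148] rot [0.0179 0.0461 0.2168] rows 6.697328530508373 1.3976962501510415
```

>>> {"method": "step_arm", "body": {"targets": "-1 0.02 -0.04 0.02 0 0 0.02; -1 0.06 -0.1 0.03 0 0.01 0.05; -1 0.09 -0.17 0.03 0 0.02 0.09; -1 0.13 -0.24 0.03 0.01 0.03 0.12; -1 0.17 -0.31 0.03 0.01 0.03 0.15; -1 0.2 -0.38 0.03 0.01 0.04 0.18; -1 0.24 -0.44 0.02 0.02 0.05 0.21; -1 0.258 -0.482 -0.02 0.02 0.05 0.217; -1 0.258 -0.482 -0.07 0.02 0.05 0.217; -1 0.258 -0.482 -0.115 0.02 0.05 0.217"}}

```text
clock: 4.92
eef_pos: [0.5983, 0.0969, 0.1914]
tool_rot: [0.656, 0.748, 0.077, 0.066]
ft_force: [-0.1, 0.3, -4.6]
grip_width: 0.011
grasp_force: 59.1
```

Run:
```python
from h import *
for n in('top','scene'):
    im=bot.camera(n);cv2.imwrite(f'pics/{n}3.png',im[:,:,::-1])
    if n=='top': a=cv2.resize(im[130:300,350:490],None,fx=3,fy=3,interpolation=cv2.INTER_CUBIC)
    else: b=cv2.resize(im[150:290,310:440],None,fx=3,fy=3,interpolation=cv2.INTER_CUBIC)
c=np.zeros((520,800,3),np.uint8);c[:510,:400]=a[:,:400];c[:420,405:795]=b
cv2.imwrite('pics/c3.png',c[:,:,::-1])
where()
o=bot.get_obs();r=R.from_quat(o['tool_rot']).as_matrix();M=np.c_[r[:,1],r[:,0],-r[:,2]]
bb=o['eef_pos']-M@[.0,0.0023,.086-DEP]
P=np.array([[85,70,45],[85,-70,45],[-85,-70,45],[-85,70,45],[-85,70,0],[85,70,0],[69,54,-12],[-78.5,62,-14.5]])/1e3@M.T+bb
q=proj(bot.camera_info('top'),P);print(np.c_[(q-[350,130]+.4)*3][:4])
q=proj(bot.camera_info('scene'),P);print(np.c_[(q-[310,150]+.4)*3+[405,0]])
Q=LR.apply(np.array([[85,70,0],[-85,70,0],[-85,-70,0],[69,54,0],[85,-70,0]])/1e3)+L
print(((proj(bot.camera_info('scene'),Q)-[310,150]+.4)*3+[405,0]))
```

```text
edge dx,y,z mm [ 7.3134  0.677  33.8634] tilt 10.948945464379287 roll 0.07149798755645721 yaw 0.10522257421608491 F [-1.4177 -0.2283 -5.5114] T [-0.0477  0.5417  0.0464] w 0.011104698851734053 t 5.0167
[[117.3395  46.5924]
 [385.3124  10.5042]
 [431.4538 337.4064]
 [163.4652 375.2896]]
[[454.4532  54.3783]
 [569.9272  -2.8672]
 [753.9384  88.1474]
 [646.7773 158.3967]
 [633.7973 212.344 ]
 [447.4256 107.2617]
 [475.6644 122.5955]
 [628.7332 220.2308]]
[[455.2462 187.3317]
 [641.2134 257.5   ]
 [745.0558 181.6854]
 [484.7898 185.3967]
 [565.0097 122.8198]]
```

View pics/c3.png

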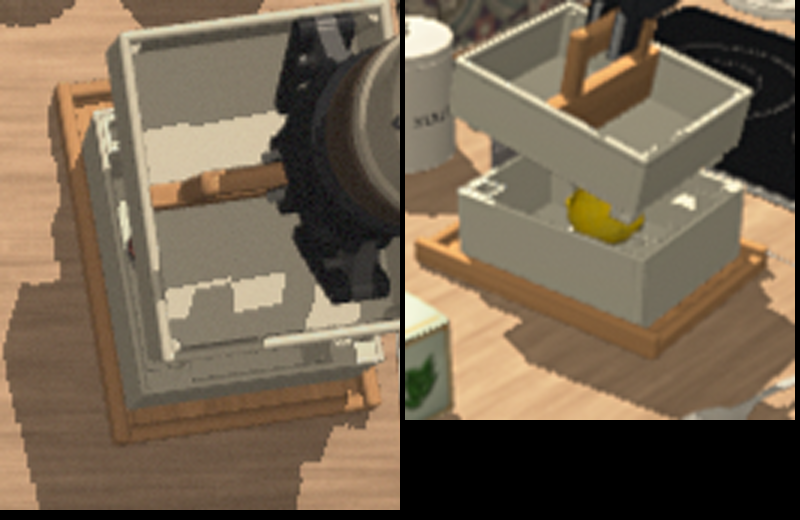

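The left crop (top view) shows the held tray's rim corners at about (122,36) and (168,362). The right crop (scene) shows it level sideways and tilted above the lower tray. I'll check whether the arm had settled.

```bash
cat > chk.py <<'E'
from h import *
from scipy.ndimage import map_coordinates
import sys
# brightness profile across held tray's left rim & far/near rims in the top view (rim strip centre should be at 0)
where();o=bot.get_obs()
im=bot.camera('top');cv2.imwrite(f'pics/{sys.argv[1]}.png',im[:,:,::-1]);g=im.min(2).astype(float);i=bot.camera_info('top')
r=R.from_quat(o['tool_rot']).as_matrix();M=np.c_[r[:,1],r[:,0],-r[:,2]]
b=o['eef_pos']-M@[0,YO,.086-DEP]
n=np.arange(-12,12.1,1)
def prof(f):
    return np.array([map_coordinates(g,(proj(i,np.array([[*f(d,u),45] for u in np.linspace(0,1,12)])/1e3@M.T+b)[:,::-1].T),order=1).mean() for d in n]).astype(int)
print('left ',prof(lambda d,u:(-55+u*40,67.5+d)),prof(lambda d,u:(20+u*45,67.5+d)))
print('far  ',prof(lambda d,u:(82.5+d,10+u*40)))
print('near ',prof(lambda d,u:(-82.5+d,-15-u*30)))
where()
E
python3 chk.py t4
```

```text
edge dx,y,z mm [ 7.3134  0.677  33.8634] tilt 10.948945464379287 roll 0.07149798755645721 yaw 0.10522257421608491 F [-1.4177 -0.2283 -5.5114] T [-0.0477  0.5417  0.0464] w 0.011104698851734053 t 5.0167
left  [120 120 120 120 119 119 119 118 115 113 113 124 139 145 138 118  94  83
  81  81  81  81  82  86  92] [125 126 126 126 126 128 129 129 130 129 134 151 162 163 151 127  98  82
  81  81  81  82  84  91 105]
far   [103 103 102  94  78  66  64  63  65  73  92 118 147 170 176 151 102  76
  72  72  72  71  71  71  70]
near  [ 87 101 121 132 133 131 130 130 128 121 113 125 151 173 180 164 135 123
 132 139 138 135 136 137 139]
edge dx,y,z mm [ 9.5911  1.1732 36.5729] tilt 11.232976672478342 roll 0.08990713830129445 yaw 0.14439819422821581 F [ 0.3519  0.4733 -3.7107] T [-0.0346  0.4029 -0.0223] w 0.010828617601247842 t 5.0667
```

>>> {"method": "step_arm", "body": {"targets": "-1 0 0 0 0 0 0; -1 0 0 0 0 0 0; -1 0 0 0 0 0 0; -1 0 0 0 0 0 0; -1 0 0 0 0 0 0"}}

```text
clock: 5.48
eef_pos: [0.5989, 0.0994, 0.1945]
tool_rot: [0.654, 0.749, 0.078, 0.066]
ft_force: [-0.2, -1.0, -4.9]
grip_width: 0.0114
grasp_force: 59.3
```

```bash
python3 chk.py t5; python3 -c "
from h import *
cmd(*place(14,8,11.5))"
```

```text
edge dx,y,z mm [13.7951  1.5895 40.5744] tilt 11.77703411286761 roll 0.15468147266895693 yaw 0.1515094006785375 F [-0.2074 -1.0264 -4.8956] T [-0.0786  0.4366  0.0466] w 0.011357857857564681 t 5.4833
left  [120 120 120 120 120 119 120 120 117 113 113 122 138 147 141 120  94  81
  81  81  80  81  84  92 103] [125 125 125 125 124 125 125 125 125 124 129 148 161 162 151 128  98  83
  80  80  81  82  84  92 106]
far   [104 104 102  96  81  67  64  63  65  73  91 117 147 170 177 149  98  71
  68  68  69  69  69  69  69]
near  [135 135 135 138 141 138 129 123 122 115 110 124 151 173 181 164 134 120
 128 136 138 138 138 137 136]
edge dx,y,z mm [13.5427  1.5369 40.283 ] tilt 11.742247596103267 roll 0.15714064509880651 yaw 0.14518832356720338 F [-0.0847 -0.5267 -4.4455] T [-0.0023  0.397   0.0071] w 0.011090412678774702 t 5.5333
shift [ 0.002  -0.0028 -0.0652] rot [-0.0042  0.0049 -0.004 ] rows 0.7823616808990348 0.047572877862445954
```

```bash
sed -i 's/YO=.0023/YO=.0014/; s/L=np.array(\[.6009,.0957,.072\])/L=np.array([.6009,.0957,.072])+np.array([-.0016*np.cos(.132),-.0016*np.sin(.132),0])/' h.py; python3 -c "
from h import *
where();cmd(*place(13.5,6,11.5))"
```

```text
edge dx,y,z mm [15.1427  2.4369 40.283 ] tilt 11.742247596103267 roll 0.15714064509880651 yaw 0.14518832356720338 F [-0.0847 -0.5267 -4.4455] T [-0.0023  0.397   0.0071] w 0.011090412678774702 t 5.5333
shift [-0.0019 -0.0052 -0.0692] rot [-0.0042  0.0049 -0.004 ] rows 0.8318538032238734 0.047572877862445954
```

>>> {"method": "step_arm", "body": {"targets": "-1 -0.002 -0.005 -0.015 -0.004 0.005 -0.004; -1 -0.002 -0.005 -0.035 -0.004 0.005 -0.004; -1 -0.002 -0.005 -0.055 -0.004 0.005 -0.004; -1 -0.002 -0.005 -0.068 -0.004 0.005 -0.004; -1 -0.002 -0.005 -0.069 -0.004 0.005 -0.004; -1 -0.002 -0.005 -0.069 -0.004 0.005 -0.004; -1 -0.002 -0.005 -0.069 -0.004 0.005 -0.004; -1 -0.002 -0.005 -0.069 -0.004 0.005 -0.004"}}

```text
clock: 6.2
eef_pos: [0.5979, 0.0966, 0.1593]
tool_rot: [0.656, 0.748, 0.075, 0.066]
ft_force: [-0.3, -0.2, -4.6]
grip_width: 0.011
grasp_force: 59.2
```

```bash
python3 -c "
from h import *
where();cmd(*place(13,0,11.5))"
```

```text
edge dx,y,z mm [13.5935 -0.1061  5.7054] tilt 11.473590672239931 roll 0.013724727666555605 yaw -0.021944440528150765 F [-0.2505 -0.1653 -4.5722] T [-0.037   0.4231  0.0439] w 0.010956581363507419 t 6.2
shift [-0.0013  0.0001 -0.0113] rot [-0.0002 -0.0006  0.0004] rows 0.1369299966021879 0.004977401601779593
```

Well aligned. Lower to contact gradually.

>>> {"method": "step_arm", "body": {"targets": "-1 0 0 -0.003 0 0 0; -1 0 0 -0.006 0 0 0; -1 0 0 -0.008 0 0 0; -1 0 0 -0.009 0 0 0; -1 0 0 -0.009 0 0 0; -1 0 0 -0.009 0 0 0"}}

```text
clock: 6.7
eef_pos: [0.5975, 0.0965, 0.1544]
tool_rot: [0.656, 0.748, 0.075, 0.066]
ft_force: [-0.2, 0.0, -3.1]
grip_width: 0.0112
grasp_force: 59.5
```

```bash
python3 -c "
from h import *
where()"
```

```text
edge dx,y,z mm [13.1072 -0.141   0.9166] tilt 11.426803900712455 roll 0.011444963893345197 yaw -0.02404503698381859 F [-0.2484  0.0102 -3.1175] T [-0.0634  0.3883 -0.0223] w 0.01123313909437789 t 6.7
```

>>> {"method": "step_arm", "body": {"targets": "-1 0 0 -0.001 0 0 0; -1 0 0 -0.002 0 0 0; -1 0 0 -0.002 0 0 0; -1 0 0 -0.002 0 0 0"}}

```text
clock: 7.03
eef_pos: [0.5979, 0.0964, 0.154]
tool_rot: [0.656, 0.748, 0.075, 0.066]
ft_force: [-0.9, -1.4, 1.4]
grip_width: 0.0111
grasp_force: 60.3
```

```bash
python3 -c "
from h import *
where()"
```

```text
edge dx,y,z mm [13.5828 -0.26    0.3621] tilt 11.487788236962086 roll 0.00227963272095865 yaw -0.03184429206244853 F [-0.881  -1.4132  1.3612] T [-0.1409  0.5522 -0.0435] w 0.01105700727614931 t 7.0333
```

>>> {"method": "step_arm", "body": {"targets": "-1 0 0 0.001 0 0 0; -1 -0.004 -0.0005 0.001 0 0 0; -1 -0.008 -0.001 0.001 0 0 0; -1 -0.012 -0.0015 0.001 0 0 0; -1 -0.016 -0.002 0.001 0 0 0; -1 -0.016 -0.002 0.001 0 0 0; -1 -0.016 -0.002 0.001 0 0 0"}}

```text
clock: 7.62
eef_pos: [0.5897, 0.0958, 0.1543]
tool_rot: [0.656, 0.748, 0.075, 0.066]
ft_force: [3.0, 0.9, 1.6]
grip_width: 0.011
grasp_force: 60.0
```

```bash
python3 -c "
from h import *
where();cmd(*place(0,.6,11.5))"
```

```text
edge dx,y,z mm [5.3953 0.2114 0.719 ] tilt 11.483024216164502 roll 0.03798865623393185 yaw -0.013164137418721232 F [3.013  0.8595 1.6348] T [ 0.2566 -0.1424  0.072 ] w 0.01102381321811282 t 7.6167
shift [-0.0107 -0.0017 -0.0002] rot [-0.0008 -0.0005  0.0001] rows 0.13003377292706825 0.005865647886491516
```

>>> {"method": "step_arm", "body": {"targets": "-1 0 0 0.001 0 0 0; -1 -0.003 -0.0003 0.001 0 0 0; -1 -0.006 -0.0008 0.001 0 0 0; -1 -0.006 -0.0008 0.001 0 0 0; -1 -0.006 -0.0008 0.001 0 0 0"}}

```text
clock: 8.03
eef_pos: [0.5862, 0.0951, 0.1542]
tool_rot: [0.656, 0.748, 0.075, 0.065]
ft_force: [2.0, -0.4, 0.6]
grip_width: 0.0111
grasp_force: 60.0
```

```bash
python3 -c "
from h import *
where();cmd(*place(0,.6,11.5))"
```

```text
edge dx,y,z mm [ 1.6722 -0.0615  0.7387] tilt 11.392848154044243 roll 0.014815588982794463 yaw -0.026284395288481484 F [ 1.9998 -0.3932  0.6333] T [ 0.2287 -0.0276 -0.0453] w 0.011097226470831901 t 8.0333
shift [-0.0036 -0.0003 -0.    ] rot [-0.     -0.0024  0.0005] rows 0.043841205593905475 0.015469424469436877
```

```bash
python3 -c "
from h import *
for t in (9,7,5): cmd(*place(0,.6,t))"
```

```text
shift [ 0.0033  0.0007 -0.0063] rot [-0.0073  0.0527  0.0005] rows 0.08540651091944156 0.33422012426746855
shift [ 0.0086  0.0014 -0.0115] rot [-0.0132  0.0967  0.0005] rows 0.17333598378051135 0.6135392710503154
shift [ 0.0138  0.0021 -0.0169] rot [-0.019   0.1408  0.0005] rows 0.2630032793721112 0.8928649620831087
```

>>> {"method": "step_arm", "body": {"targets": "-1 -0.002 0 0 0 0 0; -1 -0.0036 -0.0003 0 0 0 0; -1 0 0.0003 -0.003 -0.004 0.026 0; -1 0.0033 0.0007 -0.0063 -0.007 0.053 0; -1 0.006 0.001 -0.009 -0.01 0.075 0; -1 0.0086 0.0014 -0.0115 -0.013 0.097 0; -1 0.011 0.0017 -0.0142 -0.016 0.119 0; -1 0.0138 0.0021 -0.0169 -0.019 0.141 0; -1 0.0138 0.0021 -0.0169 -0.019 0.141 0; -1 0.0138 0.0021 -0.0169 -0.019 0.141 0"}}

```text
clock: 8.87
eef_pos: [0.5928, 0.096, 0.1451]
tool_rot: [0.658, 0.751, 0.032, 0.028]
ft_force: [-1.5, -0.7, 1.1]
grip_width: 0.0111
grasp_force: 60.5
```

```bash
python3 -c "
from h import *
where()
import numpy as np
for n in('top','scene'):
    im=bot.camera(n);cv2.imwrite(f'pics/{n}6.png',im[:,:,::-1])
    if n=='top': a=cv2.resize(im[130:300,350:490],None,fx=2.8,fy=2.8,interpolation=cv2.INTER_CUBIC)
    else: b=cv2.resize(im[165:285,320:440],None,fx=3.3,fy=3.3,interpolation=cv2.INTER_CUBIC)
c=np.zeros((480,792,3),np.uint8);c[:476,:392]=a;c[:396,396:]=b
cv2.imwrite('pics/c6.png',c[:,:,::-1])
for t in (4,3,2,1): cmd(*place(0,.3,t))
"
```

```text
edge dx,y,z mm [-0.517   0.0193  0.0804] tilt 4.873342548277785 roll -0.0070908205419602625 yaw -0.016448918007025547 F [-1.4864 -0.7379  1.1031] T [-0.0328  0.8138  0.0985] w 0.011086996395044587 t 8.8667
shift [ 0.0036  0.0004 -0.0024] rot [-0.0026  0.0201  0.0005] rows 0.05175824500038585 0.12730575935560523
shift [ 0.006   0.0008 -0.0052] rot [-0.0055  0.0421  0.0005] rows 0.09590782537228937 0.2669534323021047
shift [ 0.0085  0.0011 -0.008 ] rot [-0.0084  0.0641  0.0005] rows 0.14054154520103382 0.4066128729667255
shift [ 0.0108  0.0014 -0.0109] rot [-0.0114  0.0862  0.0005] rows 0.18530123062658016 0.5462750558996681
```

View pics/c6.png

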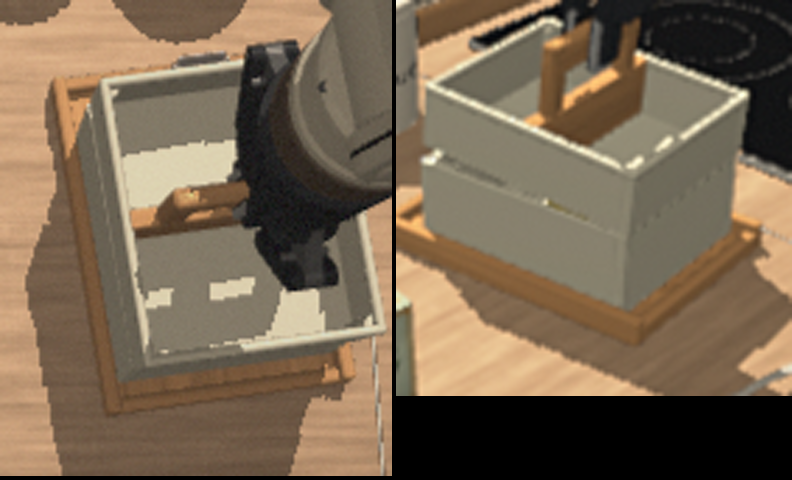

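The scene crop shows the near edges in line on the rim and the far edge open. Letting the far side down.

>>> {"method": "step_arm", "body": {"targets": "-1 0.002 0.0002 -0.0012 -0.0013 0.01 0; -1 0.0036 0.0004 -0.0024 -0.0026 0.02 0; -1 0.0048 0.0006 -0.0038 -0.004 0.031 0; -1 0.006 0.0008 -0.0052 -0.0055 0.042 0; -1 0.006 0.0008 -0.0052 -0.0055 0.042 0; -1 0.006 0.0008 -0.0052 -0.0055 0.042 0"}}

```text
clock: 9.47
eef_pos: [0.5963, 0.0966, 0.1431]
tool_rot: [0.659, 0.752, 0.02, 0.018]
ft_force: [-2.2, 0.8, -0.0]
grip_width: 0.0109
grasp_force: 59.9
```

```bash
python3 -c "
from h import *
where()
for t in (2,1,0): cmd(*place(0,0,t))"
```

```text
edge dx,y,z mm [0.8667 0.0809 0.6435] tilt 3.0767425731629867 roll 0.0026898063983057724 yaw -0.02309934919448675 F [-2.1849  0.8386 -0.0484] T [-0.0082  0.8149  0.0604] w 0.01094059470330341 t 9.4667
shift [ 0.0009  0.     -0.0044] rot [-0.0032  0.0237  0.0005] rows 0.05345965887514392 0.15041785393727874
shift [ 0.0033  0.0003 -0.0073] rot [-0.0061  0.0457  0.0005] rows 0.09562059817774915 0.29006593173900336
shift [ 0.0056  0.0006 -0.0102] rot [-0.009   0.0678  0.0005] rows 0.13972853796572973 0.4297248810721098
```

>>> {"method": "step_arm", "body": {"targets": "-1 0 0 -0.002 -0.0015 0.012 0; -1 0.0005 0 -0.0044 -0.003 0.024 0; -1 0.0015 0.0001 -0.006 -0.0046 0.035 0; -1 0.0027 0.0003 -0.0073 -0.006 0.046 0; -1 0.0027 0.0003 -0.0073 -0.006 0.046 0; -1 0.0027 0.0003 -0.0073 -0.006 0.046 0"}}

```text
clock: 9.97
eef_pos: [0.5986, 0.0967, 0.1398]
tool_rot: [0.659, 0.752, 0.007, 0.006]
ft_force: [1.1, -0.5, 2.2]
grip_width: 0.0107
grasp_force: 60.7
```

```bash
python3 -c "
from h import *
where()
for t in (1,0,-.5): cmd(*place(0,0,t))"
```

```text
edge dx,y,z mm [ 0.7402 -0.0091  0.1695] tilt 1.0923164204969427 roll 0.005295005818524177 yaw -0.03181545811382928 F [ 1.0621 -0.521   2.2348] T [0.0694 0.3567 0.0165] w 0.010749582745524493 t 9.9667
shift [-0.0013 -0.     -0.0006] rot [-0.0004  0.002   0.0007] rows 0.016872960152658784 0.013653480287902269
shift [ 0.001   0.0003 -0.0036] rot [-0.0033  0.024   0.0007] rows 0.04453698679945418 0.15262446608383726
shift [ 0.0022  0.0004 -0.005 ] rot [-0.0048  0.0351  0.0007] rows 0.0660608057171804 0.22243611561652973
```

>>> {"method": "step_arm", "body": {"targets": "-1 0.001 0.0002 -0.002 -0.0016 0.012 0; -1 0.0016 0.0003 -0.004 -0.0033 0.024 0; -1 0.0016 0.0003 -0.006 -0.0033 0.026 0; -1 0.0016 0.0003 -0.008 -0.0033 0.028 0; -1 0.0016 0.0003 -0.008 -0.0033 0.028 0; -1 0.0016 0.0003 -0.008 -0.0033 0.028 0"}}

```text
clock: 10.47
eef_pos: [0.5988, 0.0967, 0.1393]
tool_rot: [0.659, 0.752, -0.0, -0.001]
ft_force: [-7.6, -2.4, 16.1]
grip_width: 0.0109
grasp_force: 62.4
```

```bash
python3 -c "
from h import *
where()"
```

```text
edge dx,y,z mm [-0.4812 -0.0474  1.3998] tilt -0.08208951724133809 roll 0.016740553597261305 yaw -0.030076230745726133 F [-7.6178 -2.3715 16.0508] T [-0.0415  1.1709  0.0594] w 0.0109238606802304 t 10.4667
```

```bash
python3 -c "
from h import *
im=bot.camera('scene');cv2.imwrite('pics/s7.png',im[:,:,::-1])
jm=cv2.imread('pics/scene6.png')[:,:,::-1]
a=cv2.resize(im[165:285,320:440],None,fx=3.3,fy=3.3,interpolation=cv2.INTER_CUBIC)
b=cv2.resize(bot.camera('top')[130:300,350:490],None,fx=2.8,fy=2.8,interpolation=cv2.INTER_CUBIC)
c=np.zeros((480,792,3),np.uint8);c[:396,:396]=a;c[:476,400:]=b
cv2.imwrite('pics/c7.png',c[:,:,::-1])
"
```

```text
(no output)
```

View pics/c7.png

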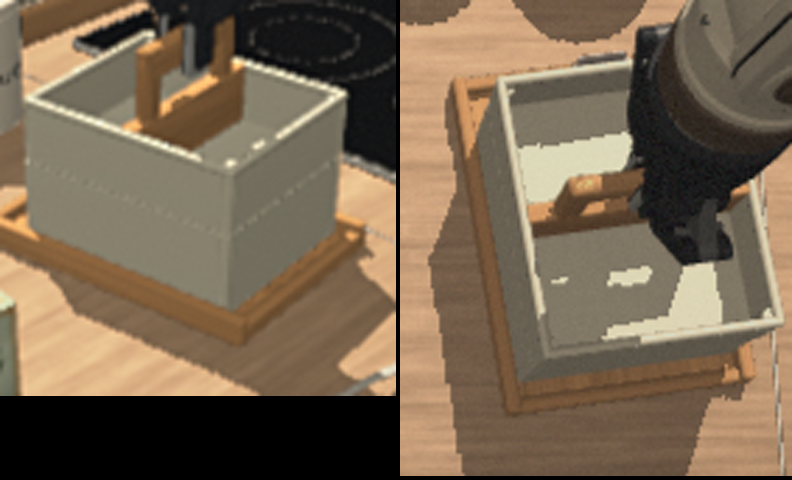

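>>> {"method": "step_arm", "body": {"targets": "-1 -0.001 0 0.001 0 -0.003 0; -1 -0.002 0 0.002 0 -0.006 0; -1 -0.003 0 0.004 0 -0.008 0; -1 -0.003 0 0.004 0 -0.008 0; -1 -0.003 0 0.004 0 -0.008 0"}}

```text
clock: 10.98
eef_pos: [0.5987, 0.0967, 0.1393]
tool_rot: [0.659, 0.752, 0.002, 0.002]
ft_force: [1.6, -2.0, 8.2]
grip_width: 0.0109
grasp_force: 61.1
```

```bash
python3 -c "
from h import *
where()"
```

```text
edge dx,y,z mm [-0.0178 -0.0773  0.8089] tilt 0.3559819551607588 roll -0.05161850811255716 yaw -0.04748980144775971 F [ 1.5619 -1.981   8.162 ] T [-0.0326 -0.1594 -0.0442] w 0.010944623767603351 t 10.9833
```

>>> {"method": "step_arm", "body": {"targets": "-1 0 0 0.002 0 0 0; -1 0 0 0.004 0 0 0; -1 0 0 0.006 0 0 0; -1 0 0 0.006 0 0 0; -1 0 0 0.006 0 0 0"}}

```text
clock: 11.4
eef_pos: [0.5974, 0.0971, 0.1398]
tool_rot: [0.659, 0.752, 0.001, 0.001]
ft_force: [4.6, 0.2, -4.5]
grip_width: 0.0113
grasp_force: 59.2
```

```bash
python3 -c "
from h import *
where();print(bot.get_obs()['eef_pos'])"
```

```text
edge dx,y,z mm [-1.508   0.4292  1.5925] tilt 0.11629489529225476 roll -0.016316258913803103 yaw -0.003004456599052134 F [ 4.5836  0.1538 -4.5439] T [ 0.3982 -1.3699  0.0196] w 0.011298489464997436 t 11.4
[0.5974 0.0971 0.1398]
```

>>> {"method": "step_arm", "body": {"targets": "-1 0.002 0 -0.002 0 0 0; -1 0.003 0 -0.004 0 0 0; -1 0.003 0 -0.008 0 0 0; -1 0.003 0 -0.012 0 0 0; -1 0.003 0 -0.014 0 0 0; -1 0.003 0 -0.014 0 0 0; -1 0.003 0 -0.014 0 0 0"}}

```text
clock: 11.98
eef_pos: [0.5979, 0.097, 0.1392]
tool_rot: [0.659, 0.752, 0.002, 0.002]
ft_force: [-8.5, -1.8, 25.2]
grip_width: 0.011
grasp_force: 63.6
```

```bash
python3 -c "
from h import *
where();print(bot.get_obs()['eef_pos'])"
```

```text
edge dx,y,z mm [-0.8875  0.2629  0.8453] tilt 0.2697221724095557 roll 0.0072857360409855675 yaw -0.010706556943231069 F [-8.539  -1.7552 25.2105] T [0.0114 1.6604 0.014 ] w 0.011026811809085567 t 11.9833
[0.5979 0.097  0.1392]
```

Solidly seated at 25 N with no further travel. Unload, open, withdraw.

>>> {"method": "step_arm", "body": {"targets": "-1 -0.001 0 0.005 0 0 0; -1 -0.002 0 0.009 0 0 0; -1 -0.002 0 0.01 0 0 0; 0 -0.002 0 0.01 0 0 0; 0 -0.002 0 0.01 0 0 0; 0 -0.002 0 0.01 0 0 0; 0 -0.002 0 0.03 0 0 0; 0 -0.002 0 0.08 0 0 0; 0 -0.002 0 0.14 0 0 0; 0 -0.002 0 0.2 0 0 0"}}

```text
clock: 12.82
eef_pos: [0.5964, 0.0966, 0.2341]
tool_rot: [0.659, 0.752, -0.001, -0.0]
ft_force: [0.4, -0.4, -0.8]
grip_width: 0.0425
grasp_force: 0.0
```

>>> {"method": "step_arm", "body": {"targets": "0 -0.08 -0.04 0 0 0 0; 0 -0.14 -0.1 0 0 0 0; 0 -0.2 -0.16 0 0 0 0; 0 -0.24 -0.22 0 0 0 0; 0 -0.24 -0.28 0 0 0 0; 0 -0.24 -0.34 0 0 0 0; 0 -0.24 -0.4 0 0 0 0; 0 -0.24 -0.46 0 0 0 0; 0 -0.24 -0.46 0 0 0 0; 0 -0.24 -0.46 0 0 0 0"}}

```text
clock: 13.65
eef_pos: [0.477, -0.1345, 0.2338]
tool_rot: [0.66, 0.751, 0.0, 0.0]
ft_force: [0.5, 0.8, -0.2]
grip_width: 0.0426
grasp_force: 0.0
```

Run:
```python
from h import *
s=bot.camera('scene');t=bot.camera('top');cv2.imwrite('pics/t8.png',t[:,:,::-1])
b=cv2.resize(s[170:280,320:440],None,fx=3.3,fy=3.3,interpolation=cv2.INTER_CUBIC)
a=cv2.resize(t[130:300,350:490],None,fx=2.8,fy=2.8,interpolation=cv2.INTER_CUBIC)
c=np.zeros((480,792,3),np.uint8);c[:476,:392]=a;c[:363,396:]=b
cv2.imwrite('pics/c8.png',c[:,:,::-1])
# stand shift: compare left/near stand regions between frames
g0=cv2.imread('pics/top0.png',0)
g1=cv2.cvtColor(t,cv2.COLOR_RGB2GRAY)
for n,(y0,y1,x0,x1) in {'nearright':(255,278,455,482),'nearleft':(258,285,372,398),'farleft':(146,175,362,384)}.items():
    print(n,cv2.phaseCorrelate(g0[y0:y1,x0:x1].astype(np.float32),g1[y0:y1,x0:x1].astype(np.float32)))
```

```text
nearright ((0.4905907008031747, -0.12487488813145653), 0.9952189345602636)
nearleft ((1.3521922211122224, -0.026511022185415456), 0.21045919046807518)
farleft ((-0.02358571009528454, 0.26528295468405005), 0.8305208543936412)
```

View pics/c8.png

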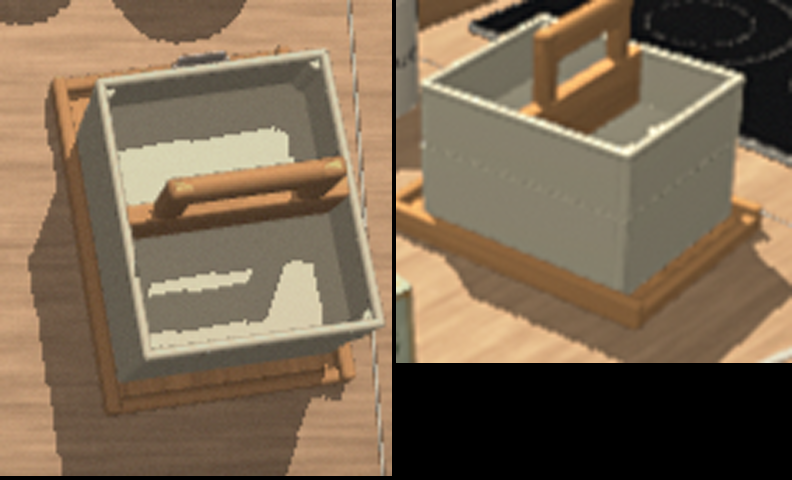

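The tray sits flush with a uniform, closed seam at both ends, the stand has not moved and the arm is clear.

```bash
python3 -c "
from workcell import bot
print(bot.job_done())"
```

```text
the job is handed in; nothing more can be done
None
```

The top tray is back on the lower tray and the job is handed in; the seam looks flush and the tray took 25 N with no further travel, so the clip should be home, though I could not see the clip itself. In the images the stand had moved less than about 1 mm; I did not check the tea box, mug and spoon again after the lift.

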